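# Put the tile stamps into their keyed carrier and lock it

## Robot

A 6-joint arm with a two-finger parallel gripper is mounted at the origin on the work surface. World frame = base frame: x ahead of the robot, y to its left, z up, the work surface at z = 0. Lengths are in m, angles in rad, forces in N, time in s.
With the tool pointing down it reaches from about 0.225 to 0.725 m from the base axis. Payload 3.1 kg.
Tool frame: the origin (TCP) lies midway between the tips of the shut fingers; the grasp point (between the pads) lies 19 mm behind it; x points along the fingers, y is the direction in which the jaws open and shut, and the axes are right-handed (so a half turn about x gives the same grasp; the last joint's range is limited). The gripper opens to 85 mm and grips with 20 to 120 N. Pads are 22 mm wide; open, the fingers measure 114 mm over their backs; the gripper's body (76 mm by 85 mm) begins 54 mm behind the grasp point. The pads swing forward as they close: fully open they stand 13 mm farther back than shut.
Start: joints at [1.182, 0.048, 0.099, 1.622, 0, 1.443], TCP at [0.135, 0.507, 0.231] pointing down, gripper open.
Joint ranges: [-2.91, 2.91], [-0.99, 1.94], [-1.21, 1.42], [-2.12, 2.29], [-1.49, 1.47], [-3.14, 3.14]. Speed limits (rad/s): [2.79, 2.79, 3.14, 3.14, 3.14, 3.14].

## Interface

Orientations are given as a 3x3 rotation matrix whose columns are the frame's x, y, z axes.
In Python, from bench import arm gives the robot as it stands.
- The arm moves only by the shell command python3 -m pendant 'ROWS' [FORCE]. ROWS is JSON, a list of rows, each a list of 3 entries, a list of its own where there are three numbers: the finger opening in m, from 0 to 0.0854, then the shift along the world's x, y, z in m, then the turn, a rotation vector about the world's x, y, z in rad. A call has 1 to 10 rows; each row is the pose to reach, as a shift and turn from the pose measured when the call began; what a row does not reach only later rows make up. A row lasts 1/10 s, in which the tool goes at most 50 mm and 8.59 degrees, less where a joint would pass 70% of its speed; a pose out of reach is approached as far as the arm can. A call with a gripper value outside its range is refused whole. The fingers move at their own pace and stop on an object; FORCE is the grip in N (left out, the last holds). Time passes only in rows, so rows that repeat a pose let the fingers close. It gives the time, the measured TCP pose, the force and the opening at its end, in the units of the state.
- arm.sense(): the state, without advancing time (a new reading comes with each control period).
- arm.read_camera(name): name is "scene" or "top" or "wrist"; returns a dict with "color" (384x512x3 uint8, blue, green, red), "fx", "fy", "cx", "cy" (pixels), "xyz" and "attitude" of the camera in the world. Camera axes: x right, y down, z forward; pixel columns grow to the right and rows downward; lengths in m; the calibration is good to about 2 mm. A picture is of the moment at which its call begins. There is no depth.
- arm.finish_job(): hands the job in, once; it reports no verdict.
The state is a dict: "time_s": time; "joint_positions": joint angles; "joint_velocities": joint speeds; "tau": joint torques, N m; "ee_pos": TCP position; "tool_rot": TCP orientation; "contact_force": force on the tool from outside, world axes, zero at the start; "wrist_torque": the same for the moment, N m; "opening": opening from 0.0 (shut) to 1.0 (fully open).
Only numpy, scipy, OpenCV 4.12 (cv2) and the standard library are available. Lean on these libraries where they do the work, as an engineer would, in place of code of your own. Each camera call takes 0.05 s, during which the arm holds its last target.

## Task

Put away the tile stamps: slide the carrier's hold-down bar right back to its stop, then set every stamp standing on the bench into a pocket of its own, turned the way round that the pocket's key pin accepts (feel or look which), fully down on the pocket's floor. When all are seated, slide the bar fully home over their feet to lock them in, let go, and leave the jar, spatula and brush where they are.

Things in the scene. Friction and masses are not known exactly. Their poses are not given: they have to be found in the camera images.
- stamp0_mid (a point): tile stamp, loose, upright on its foot, 80-170 g; point: its centre, 30 mm above its underside. Foot white plaster 36 (x) x 48 (y) x 18 mm high; in the middle of its +y end a slot 12 mm wide, 11 mm deep, cut through the foot's whole height and seen from above; the -y end is plain. On it a dark wood square grip 22 x 22 mm, centred, from 18 to 60 mm above the underside
- stamp1_mid (a point): another tile stamp, exactly like stamp0; this point is its centre, same axes. Three or four stamps are present
- stamp2_mid (a point): another tile stamp, exactly like stamp0; this point is its centre, same axes. Three or four stamps are present
- stamp3_mid (a point): another tile stamp, exactly like stamp0; this point is its centre, same axes. Three or four stamps are present
- pocket0 (a point): floor centre of the first of four equal pockets in the aluminium stamp carrier fixed on the bench (240 x 146 mm), in a row along the carrier's x, 60 mm apart, this one at the -x end; axes: the carrier's. Pocket 39 (x) x 51 (y) mm, 14 mm deep, floor 6 mm and rim 20 mm above the bench. Any stamp fits any pocket; seated, its centre is 30 mm above this point
- pocket1 (a point): floor centre of the second pocket, 60 mm along +x. A brass key pin 8 mm thick, 8 mm high stands on each pocket's floor 19 mm from its centre: in all four at the +y end, or in all four at the -y end, from start to start; which is not given, but can be seen from above (black dots mark the empty end) or felt
- pocket2 (a point): floor centre of the third pocket. How the key feels: a stamp whose slot is at the pin's end goes down to the floor; one turned the other way enters the pocket only 6 mm and stops on the pin, 8 mm too high. A stamp that misses the mouth stops on the rim, 14 mm too high
- pocket3 (a point): floor centre of the fourth pocket, at the +x end of the row, same shape and axes
- bar (a joint): slide of the carrier's steel hold-down bar along the carrier's +y, m: 0 = home (at its stop, lying over one edge of every pocket, so that it holds seated stamps down by their feet), 0.040 = right back at the other stop, pockets clear. It stays where it is left; about 2.5 N moves it. Starts at 0 to 0.022
- bar_knob (a point): centre of the dark wooden square knob on the hold-down bar, 22 x 22 mm and 40 mm high (34 to 74 mm above the bench), 54 mm above the bench, moves with the bar; axes as the carrier's. Bar: plate 236 (x) x 48 (y) x 7 mm, underside 27 mm above the bench, edge over the pockets 36 mm to -y of the knob's centre
- jar: terracotta jar, 72 mm across, 85 mm high, bystander; origin at the centre of its underside
- knife: modelling spatula, 200 mm, lying on the bench beyond the stamps, bystander; origin at its middle, handle to its -x
- brush: brush, 180 mm, lying on the bench to the near right of the stamps, bystander; origin at its middle, handle to its -x
Not all that is in view belongs to the job. What is shaped like the part that bears stamp1_mid but green is not meant.

How it is judged:
By the outcome, as a careful person would: the job done as asked, in the order asked, and still so for the second after the job is handed in, with the robot touching nothing.
Of stamp0, stamp1, stamp2, stamp3 only 3 to 4 are there at a start; the rules pass over those that are not, and their reading is None.
At some moment in a run one of stamp0, stamp1, stamp2, stamp3 may be knocked a few centimetres aside while the robot is not near it.
It also fails if it takes over 208 s, if anything falls off the work surface, if the arm or the gripper's body presses on something with over 40 N, if the wrist force passes 120 N, or if a joint passes its speed limit or range.

## Working session

There is one attempt and no reset: what is moved stays moved. The work goes in short steps, Python scripts to look and compute and a shell command to move; the robot and the scene stay as the last step left them, time stands still between calls to the robot, and variables do not carry over. Pictures are saved under pics/ and viewed, and the job is handed in when it is done.

```bash
mkdir -p pics; ls
cat > h.py <<'E'
import numpy as np, cv2
from bench import arm
def shot(n,f):
    r=arm.read_camera(n); cv2.imwrite('pics/'+f,r['color']); return r
def cast(r,u,v,z):
    R=np.array(r['attitude']).reshape(3,3); c=np.array(r['xyz'])
    d=R@np.array([(u-r['cx'])/r['fx'],(v-r['cy'])/r['fy'],1]); return c+d*(z-c[2])/d[2]
def proj(r,p):
    R=np.array(r['attitude']).reshape(3,3); q=R.T@(np.array(p)-np.array(r['xyz']))
    return q[0]/q[2]*r['fx']+r['cx'], q[1]/q[2]*r['fy']+r['cy']
E
python3 - <<'E'
from h import *
for n in ['scene','top','wrist']:
    r=shot(n,n+'0.png'); print(n,r['fx'],r['cx'],r['cy'],r['xyz'],np.round(r['attitude'],3).tolist())
s=arm.sense(); print(s)
E
```

```text
pics
scene 387.9334356174907 263.7925114197649 186.3317981068764 [ 0.88185056 -0.406677    0.85411355] [[0.749, 0.54, -0.384], [0.662, -0.595, 0.455], [0.017, -0.595, -0.803]]
top 373.061122430833 254.91985298017605 190.88314461392235 [0.44397667 0.01494151 0.95999842] [[-0.013, -0.998, 0.062], [-1.0, 0.013, 0.005], [-0.006, -0.062, -0.998]]
wrist 310.96552973684845 252.8547639707177 194.1795058930739 [0.06059388 0.52581447 0.37203568] [[0.257, 0.921, 0.293], [0.966, -0.245, -0.079], [-0.001, 0.304, -0.953]]
{'time_s': 0.15, 'joint_positions': array([1.18220946e+00, 4.86283469e-02, 9.79576257e-02, 1.62196337e+00,
       2.34836926e-06, 1.44302899e+00]), 'joint_velocities': array([ 0.00133089, -0.00192474,  0.00520325, -0.00081104,  0.00239831,
       -0.00079698]), 'tau': array([ 7.58146798e-04, -3.39258385e+01,  3.20424664e+01,  1.53905433e-02,
       -1.79066633e-04,  4.26469356e-06]), 'ee_pos': array([0.13520293, 0.50681787, 0.23036116]), 'tool_rot': array([[-6.98466893e-04,  2.57871820e-01,  9.66178884e-01],
       [-1.69985976e-03,  9.66177418e-01, -2.57872657e-01],
       [-9.99998311e-01, -1.82248412e-03, -2.36497008e-04]]), 'contact_force': array([-0.7500862 ,  0.07065362,  0.2345089 ]), 'wrist_torque': array([ 0.02065409, -0.02016339,  0.00654317]), 'opening': 0.9995587309495333}
```

View pics/top0.png

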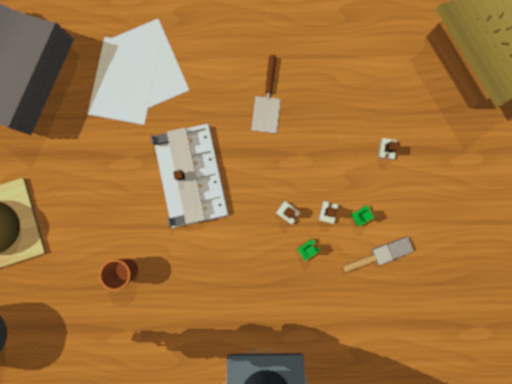

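View pics/scene0.png

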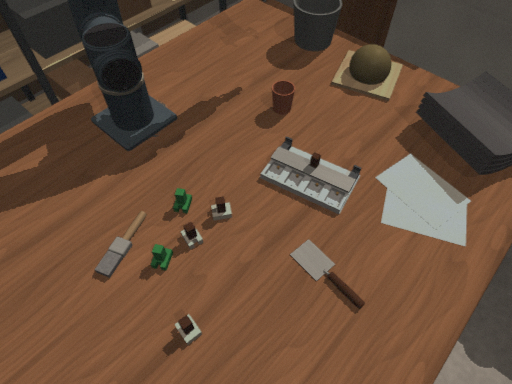

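Run:
```python
import cv2, numpy as np
a=cv2.imread('pics/top0.png')
c=cv2.resize(a[110:250,140:420],None,fx=2.8,fy=2.8,interpolation=cv2.INTER_CUBIC); cv2.imwrite('pics/z1.png',c)
c1=cv2.resize(a[110:240,140:240],(460,598),interpolation=cv2.INTER_CUBIC); 
cv2.imwrite('pics/z2.png',c1)
```

```text
(no output)
```

View pics/z1.png

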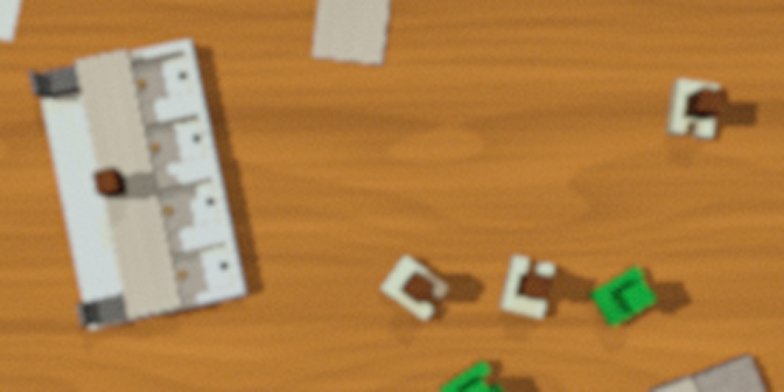

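View pics/z2.png

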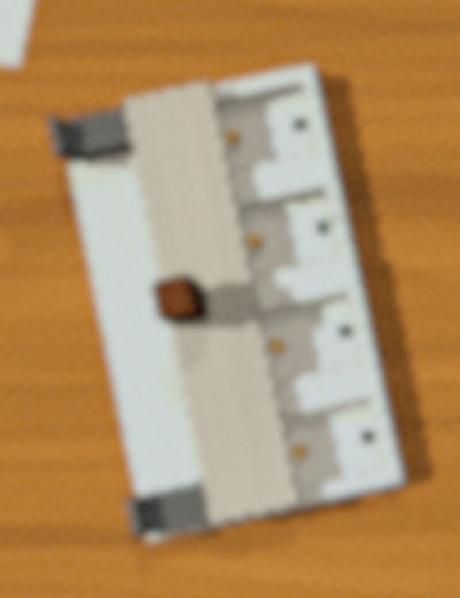

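```bash
cat > det.py <<'E'
from h import *
def white(a):
    hsv=cv2.cvtColor(a,cv2.COLOR_BGR2HSV); 
    return cv2.inRange(hsv,(0,0,150),(179,80,255))
E
python3 - <<'E'
from det import *
r=arm.read_camera('top'); a=r['color']; m=white(a)
n,l,st,ce=cv2.connectedComponentsWithStats(m)
for i in range(1,n):
    if st[i,4]>60: print(st[i],ce[i].round(1),cast(r,*ce[i],0.018).round(3))
g=lambda x,y:(140+x/4.6-.5*0, 110+y/4.6)
for p,q in zip([(232,137),(254,241),(277,346),(299,451)],[(300,124),(322,228),(345,331),(368,436)]):
    print(cast(r,*g(*p),0.014).round(4),cast(r,*g(*q),0.006).round(4))
print('knob',cast(r,*g(182,300),0.074).round(4))
E
```

```text
[  88   19  101  106 6843] [135.5  74.2] [0.809 0.325 0.018]
[252  94  28  39 885] [265.6 114.1] [ 0.699 -0.01   0.018]
[ 155  124   73  100 4740] [190.6 175.2] [0.544 0.183 0.018]
[379 138  18  20 142] [383.7 146.6] [ 0.611 -0.309  0.018]
[276 201  19  23 176] [284.7 211.6] [ 0.449 -0.054  0.018]
[319 201  16  23 172] [325.4 213.6] [ 0.443 -0.157  0.018]
[373 238  40  27 552] [391.7 251. ] [ 0.347 -0.32   0.018]
[0.6361 0.1838 0.014 ] [0.6446 0.1469 0.006 ]
[0.5775 0.1717 0.014 ] [0.5855 0.1348 0.006 ]
[0.5189 0.1591 0.014 ] [0.5274 0.1223 0.006 ]
[0.4607 0.1472 0.014 ] [0.4686 0.1099 0.006 ]
knob [0.5387 0.1992 0.074 ]
```

```bash
python3 -m pendant '[[0.08,[0.1,-0.07,0.03],[0,0,0.1]],[0.08,[0.25,-0.18,0.05],[0,0,0.25]],[0.08,[0.38,-0.3,0.05],[0,0,0.47]],[0.08,[0.38,-0.3,0.05],[0,0,0.47]],[0.08,[0.38,-0.3,0.05],[0,0,0.47]],[0.08,[0.38,-0.3,0.05],[0,0,0.47]],[0.08,[0.38,-0.3,0.05],[0,0,0.47]],[0.08,[0.38,-0.3,0.05],[0,0,0.47]],[0.08,[0.38,-0.3,0.05],[0,0,0.47]],[0.08,[0.38,-0.3,0.05],[0,0,0.47]]]' 40
python3 - <<'E'
from h import *
r=shot('wrist','w1.png'); print(r['xyz'],arm.sense()['joint_positions'].round(3))
for p in [(0.4647,0.1286,0.006),(0.6404,0.1654,0.006),(0.5387,0.1992,0.074)]: print(proj(r,p))
E
```

```text
time_s: 1.2
ee_pos: [0.5165, 0.2052, 0.2805]
tool_rot: [[0.0, -0.207, 0.978], [-0.001, 0.978, 0.207], [-1.0, -0.001, -0.0]]
contact_force: [0.5, 0.3, 0.8]
opening: 0.94
[0.44089535 0.18809034 0.42232437] [ 0.25   0.156  0.312  1.724 -0.008  0.047]
(np.float64(203.99740680685497), np.float64(103.87981663923901))
(np.float64(209.5115005029967), np.float64(231.7150618191743))
(np.float64(244.93505360994408), np.float64(183.4013564380109))
```

View pics/w1.png

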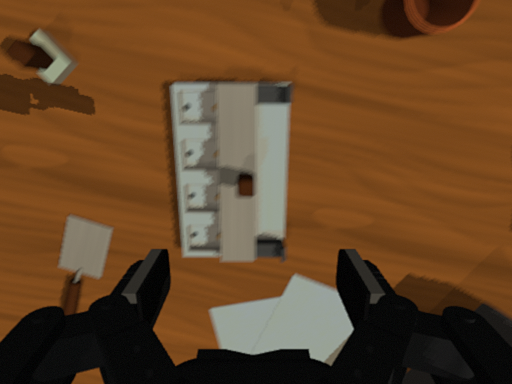

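```bash
python3 -m pendant '[[0.05,[0.022,-0.006,-0.05],[0,0,0]],[0.05,[0.022,-0.006,-0.1],[0,0,0]],[0.05,[0.022,-0.006,-0.15],[0,0,0]],[0.05,[0.022,-0.006,-0.15],[0,0,0]],[0.05,[0.022,-0.006,-0.15],[0,0,0]]]' 40
python3 - <<'E'
from h import *
r=shot('wrist','w2.png'); print(arm.sense()['ee_pos'])
print(proj(r,(0.5387,0.1992,0.074)))
E
```

```text
time_s: 1.75
ee_pos: [0.5422, 0.1934, 0.1266]
tool_rot: [[-0.002, -0.201, 0.98], [-0.008, 0.98, 0.201], [-1.0, -0.008, -0.003]]
contact_force: [0.5, 0.4, 0.5]
opening: 0.586
[0.54474258 0.19406413 0.1303944 ]
(np.float64(264.6925274754751), np.float64(213.33498119659143))
```

View pics/w2.png

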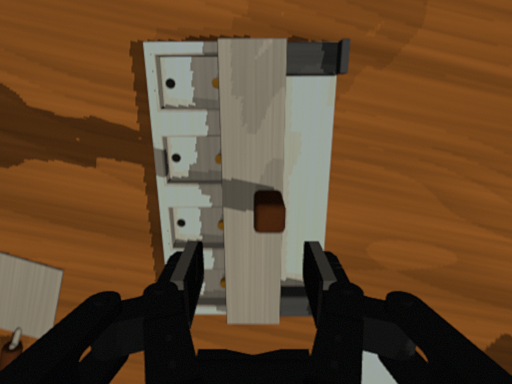

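Run:
```python
from h import *
r=arm.read_camera('wrist'); a=r['color']; cv2.imwrite('pics/w3.png',a)
gray=cv2.cvtColor(a,cv2.COLOR_BGR2GRAY)
roi=gray[60:300,158:196]; m=(roi<60).astype(np.uint8)
n,l,st,ce=cv2.connectedComponentsWithStats(m)
for i in range(1,n):
    if st[i,4]<150: p=ce[i]+[158,60]; print('dot',p.round(1),st[i,4],cast(r,*p,0.006).round(4))
hsv=cv2.cvtColor(a,cv2.COLOR_BGR2HSV); m=cv2.inRange(hsv,(10,120,90),(30,255,255)); m[:,:205]=0; m[:,226:]=0; m[:50]=0
n,l,st,ce=cv2.connectedComponentsWithStats(m)
for i in range(1,n):
    if st[i,4]>8: print('pin',ce[i].round(1),st[i],cast(r,*ce[i],0.014).round(4))
kn=cv2.inRange(hsv,(0,60,0),(20,255,110)); kn[:, :248]=0; kn[:,292:]=0; kn[:180]=0; kn[240:]=0
n,l,st,ce=cv2.connectedComponentsWithStats(kn)
print(st[1:],ce[1:]); 
i=1+np.argmax(st[1:,4]);print('knob',cast(r,*ce[i],0.074))
```

```text
dot [170.5  78.3] 59 [0.4705 0.1092 0.006 ]
dot [163.3 102.3] 3 [0.4902 0.1057 0.006 ]
dot [165.7 159.6] 41 [0.5374 0.1132 0.006 ]
dot [176.3 152.5] 48 [0.5293 0.1214 0.006 ]
dot [179.8 175.7] 33 [0.5492 0.1271 0.006 ]
dot [181.2 217. ] 38 [0.588  0.1335 0.006 ]
pin [215.1  77.6] [212  73   6  10  45] [0.463  0.1452 0.014 ]
pin [218.  153.8] [215 150   6   9  40] [0.5215 0.1575 0.014 ]
pin [220.3 220. ] [218 217   5   7  29] [0.5801 0.1696 0.014 ]
pin [222.5 278.3] [220 276   5   6  23] [0.639  0.1818 0.014 ]
pin [215. 328.] [205 308  21  41 861] [0.6978 0.1844 0.014 ]
[[ 253  184   32   43 1244]] [[268.36414791 205.42926045]]
knob [0.53694359 0.20161016 0.074     ]
```

```bash
cat > s.py <<'E'
from h import *
s=arm.sense(); R=s['tool_rot']; print(round(s['time_s'],2),s['ee_pos'].round(4),'yaw',np.arctan2(R[1,1],R[0,1]).round(4),'F',s['contact_force'].round(1),'op',round(s['opening']*.0854,4),'j',s['joint_positions'].round(2))
E
python3 s.py
```

```text
1.85 [0.5465 0.1945 0.1328] yaw 1.7734 F [1.5 0.4 0.3] op 0.05 j [ 0.23  0.18  0.05  1.43 -0.01  0.03]
```

```bash
python3 -m pendant '[[0.05,[0,0,0],[0,0,0]],[0.05,[0,0,0],[0,0,0]],[0.05,[0,0,0],[0,0,0]]]'; python3 s.py
```

```text
time_s: 2.15
ee_pos: [0.5482, 0.1951, 0.1358]
tool_rot: [[0.015, -0.202, 0.979], [-0.004, 0.979, 0.202], [-1.0, -0.007, 0.014]]
contact_force: [-0.3, 0.7, 0.3]
opening: 0.586
2.15 [0.5482 0.1951 0.1358] yaw 1.7737 F [-0.3  0.7  0.3] op 0.05 j [ 0.23  0.18  0.05  1.43 -0.01  0.03]
```

```bash
python3 -m pendant '[[0.05,[-0.01,0.005,-0.02],[0.005,0.015,0]],[0.05,[-0.01,0.005,-0.05],[0.005,0.015,0]],[0.05,[-0.01,0.005,-0.075],[0.005,0.015,0]],[0.05,[-0.01,0.005,-0.092],[0.005,0.015,0]],[0.05,[-0.01,0.005,-0.092],[0.005,0.015,0]],[0.05,[-0.01,0.005,-0.092],[0.005,0.015,0]],[0.05,[-0.01,0.005,-0.092],[0.005,0.015,0]]]'; python3 s.py; python3 -c "
from h import *
shot('wrist','w4.png')"
```

```text
time_s: 2.85
ee_pos: [0.5397, 0.2004, 0.0459]
tool_rot: [[0.003, -0.202, 0.979], [0.001, 0.979, 0.202], [-1.0, 0.001, 0.004]]
contact_force: [0.6, -0.7, 0.2]
opening: 0.586
2.85 [0.5397 0.2004 0.0459] yaw 1.7737 F [ 0.6 -0.7  0.2] op 0.0501 j [ 0.24  0.21 -0.09  1.26  0.    0.04]
```

View pics/w4.png

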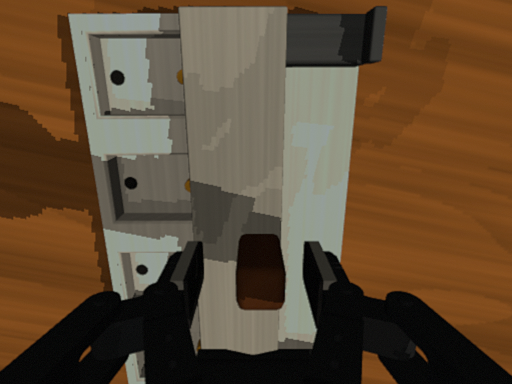

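```bash
python3 -m pendant '[[0.015,[0,0,0],[0,0,0]],[0.015,[0,0,0],[0,0,0]],[0.015,[0,0,0],[0,0,0]],[0.015,[0,0,0],[0,0,0]],[0.015,[0,0,0],[0,0,0]],[0.015,[0,0,0],[0,0,0]]]' 40; python3 s.py
```

```text
time_s: 3.5
ee_pos: [0.541, 0.2014, 0.0478]
tool_rot: [[0.007, -0.202, 0.979], [0.003, 0.979, 0.202], [-1.0, 0.002, 0.007]]
contact_force: [-0.3, 2.0, 5.0]
opening: 0.249
3.5 [0.541  0.2014 0.0478] yaw 1.7742 F [-0.3  2.   5. ] op 0.0213 j [ 0.24  0.21 -0.09  1.26  0.    0.04]
```

```bash
python3 -m pendant '[[0.015,[-0.001,0.005,0],[0,0,0]],[0.015,[-0.002,0.01,0],[0,0,0]],[0.015,[-0.003,0.015,0],[0,0,0]],[0.015,[-0.004,0.02,0],[0,0,0]],[0.015,[-0.004,0.02,0],[0,0,0]]]'; python3 s.py
```

```text
time_s: 4.0
ee_pos: [0.5366, 0.2223, 0.0479]
tool_rot: [[0.006, -0.203, 0.979], [0.004, 0.979, 0.203], [-1.0, 0.003, 0.007]]
contact_force: [-0.7, -0.6, 3.0]
opening: 0.252
4.0 [0.5366 0.2223 0.0479] yaw 1.775 F [-0.7 -0.6  3. ] op 0.0215 j [ 0.28  0.22 -0.08  1.27  0.    0.07]
```

```bash
python3 -m pendant '[[0.015,[-0.001,0.005,0],[0,0,0]],[0.015,[-0.002,0.01,0],[0,0,0]],[0.015,[-0.003,0.015,0],[0,0,0]],[0.015,[-0.003,0.015,0],[0,0,0]]]'; python3 s.py;  python3 -m pendant '[[0.015,[-0.001,0.004,0],[0,0,0]],[0.015,[-0.001,0.006,0],[0,0,0]]]'; python3 s.py
```

```text
time_s: 4.4
ee_pos: [0.534, 0.2349, 0.0478]
tool_rot: [[0.007, -0.202, 0.979], [-0.003, 0.979, 0.202], [-1.0, -0.004, 0.007]]
contact_force: [1.9, -9.8, 4.5]
opening: 0.253
4.4 [0.534  0.2349 0.0478] yaw 1.7738 F [ 1.9 -9.8  4.5] op 0.0216 j [ 0.3   0.23 -0.07  1.27 -0.    0.1 ]
time_s: 4.6
ee_pos: [0.534, 0.2348, 0.0478]
tool_rot: [[0.009, -0.198, 0.98], [-0.016, 0.98, 0.198], [-1.0, -0.017, 0.006]]
contact_force: [2.0, -21.6, 4.2]
opening: 0.25
4.6 [0.534  0.2348 0.0478] yaw 1.7704 F [  2.  -21.6   4.2] op 0.0214 j [ 0.31  0.23 -0.06  1.27 -0.02  0.11]
```

```bash
python3 -m pendant '[[0.015,[0,0,0],[0,0,0]],[0.05,[0,0,0],[0,0,0]],[0.05,[0,0,0],[0,0,0]],[0.05,[0,0,0],[0,0,0]],[0.05,[0,0,0.03],[0,0,0]],[0.05,[0,0,0.08],[0,0,0]],[0.05,[0,-0.05,0.13],[0,0,0]],[0.05,[-0.01,-0.08,0.16],[0,0,0]],[0.05,[-0.01,-0.08,0.16],[0,0,0]],[0.05,[-0.01,-0.08,0.16],[0,0,0]]]'; python3 -m pendant '[[0.05,[0,0,0],[0,0,0]],[0.05,[0,0,0],[0,0,0]]]'; python3 -c "
from h import *
shot('wrist','w5.png');shot('top','t5.png')";python3 s.py
```

```text
time_s: 5.6
ee_pos: [0.5253, 0.1544, 0.2103]
tool_rot: [[0.014, -0.196, 0.98], [-0.015, 0.98, 0.197], [-1.0, -0.017, 0.011]]
contact_force: [0.4, 0.9, -0.1]
opening: 0.586
time_s: 5.8
ee_pos: [0.5245, 0.1554, 0.2082]
tool_rot: [[0.011, -0.198, 0.98], [-0.014, 0.98, 0.198], [-1.0, -0.016, 0.008]]
contact_force: [-0.4, 0.3, -0.1]
opening: 0.585
5.9 [0.5244 0.1553 0.2082] yaw 1.77 F [ 0.9 -0.5  0. ] op 0.05 j [ 0.17  0.09  0.1   1.57 -0.02 -0.02]
```

View pics/w5.png

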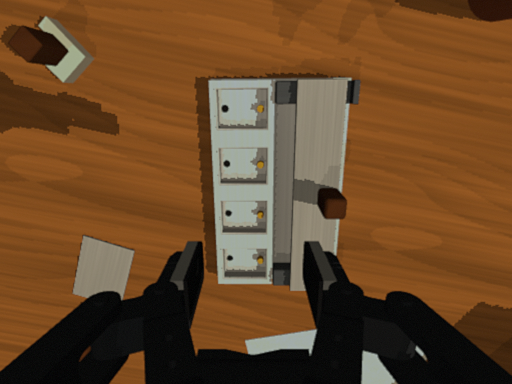

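View pics/t5.png

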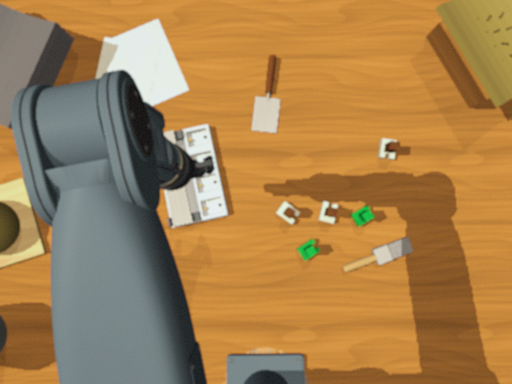

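Run:
```python
from h import *
r=arm.read_camera('wrist'); a=r['color']
gray=cv2.cvtColor(a,cv2.COLOR_BGR2GRAY);hsv=cv2.cvtColor(a,cv2.COLOR_BGR2HSV)
D=[];P=[]
for v in [108,164,213,259]:
    for name,(u0,u1),m,z in [('dot',(219,236),(gray<70).astype(np.uint8),.006),('pin',(254,270),cv2.inRange(hsv,(10,100,70),(32,255,255)),.014)]:
        w=m[v-10:v+10,u0:u1]; n,l,st,ce=cv2.connectedComponentsWithStats(w)
        i=1+np.argmax(st[1:,4]); p=ce[i]+[u0,v-10]; q=cast(r,*p,z); print(name,p.round(1),st[i,4],q.round(4)); (D if name=='dot' else P).append(q[:2])
D=np.array(D);P=np.array(P);M=(D+P)/2
print(M.round(4)); d=M[3]-M[0]; print('ang',np.arctan2(d[1],d[0]),np.linalg.norm(d)/3, np.linalg.norm(P-D,axis=1))
d=(P-D).mean(0);print(np.arctan2(d[1],d[0])-np.pi/2, M.mean(0))
```

```text
dot [224.5 108.5] 32 [0.4702 0.109  0.006 ]
pin [260.1 108.4] 47 [0.4623 0.1461 0.014 ]
dot [226.4 163.6] 29 [0.5289 0.1213 0.006 ]
pin [260.2 164.4] 47 [0.5204 0.1583 0.014 ]
dot [228. 213.] 21 [0.5874 0.1335 0.006 ]
pin [260.  215.1] 39 [0.5791 0.1705 0.014 ]
dot [229.5 257.6] 18 [0.6458 0.1457 0.006 ]
pin [259.9 260.5] 33 [0.6374 0.1826 0.014 ]
[[0.4662 0.1275]
 [0.5246 0.1398]
 [0.5833 0.152 ]
 [0.6416 0.1641]]
ang 0.20566457247781472 0.05971502606820273 [0.03798823 0.03795771 0.03796272 0.03786051]
0.22039230924732078 [0.55394208 0.14587481]
```

```bash
python3 -m pendant '[[0.05,[-0.02,-0.05,0.02],[0.014,0.011,0]],[0.05,[-0.04,-0.1,0.02],[0.014,0.011,0]],[0.05,[-0.05,-0.15,0.02],[0.014,0.011,0]],[0.05,[-0.06,-0.2,0.02],[0.014,0.011,0]],[0.05,[-0.065,-0.255,0.02],[0.014,0.011,0]],[0.05,[-0.065,-0.255,0.02],[0.014,0.011,0]],[0.05,[-0.065,-0.255,0.02],[0.014,0.011,0]],[0.05,[-0.065,-0.255,0.02],[0.014,0.011,0]]]'; python3 -c "
from h import *
r=shot('wrist','w6.png');print(r['xyz'])";python3 s.py
```

```text
time_s: 6.75
ee_pos: [0.4593, -0.0993, 0.2277]
tool_rot: [[-0.001, -0.197, 0.98], [0.0, 0.98, 0.197], [-1.0, 0.001, -0.001]]
contact_force: [-0.3, 0.6, -0.5]
opening: 0.583
[ 0.38374557 -0.1159638   0.36955978]
6.8 [ 0.4595 -0.0988  0.2278] yaw 1.7709 F [-0.4  0.6 -0.2] op 0.05 j [-0.35 -0.09 -0.05  1.62 -0.   -0.55]
```

View pics/w6.png

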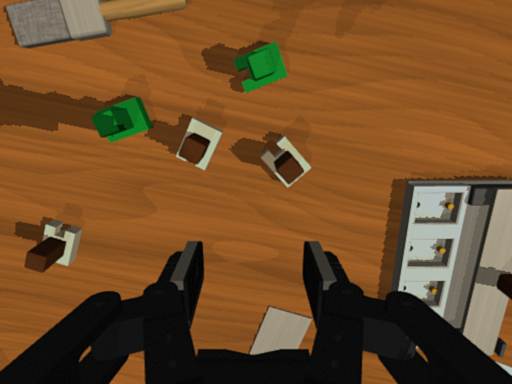

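Run:
```python
import cv2, numpy as np
a=cv2.imread('pics/w6.png')
f=lambda x0,y0:cv2.resize(a[y0:y0+80,x0:x0+80],(390,390),interpolation=cv2.INTER_CUBIC)
cv2.imwrite('pics/z3.png',np.hstack([f(160,105),f(248,120)]))
cv2.imwrite('pics/z4.png',f(20,205))
```

```text
(no output)
```

View pics/z3.png

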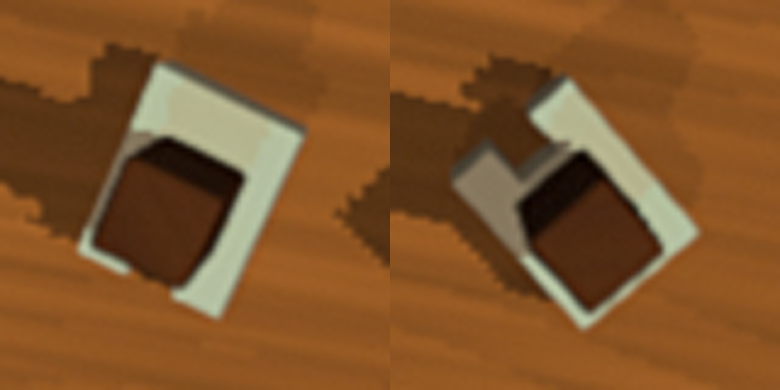

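View pics/z4.png

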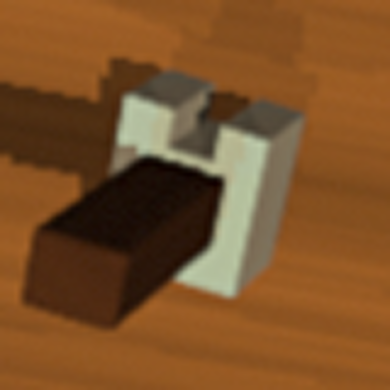

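Run:
```python
from h import *
r=arm.read_camera('wrist')
Z=4.875
def foot(name,o,slotpair,plainpair,grip):
    f=lambda p,z:cast(r,o[0]-.5+(p[0]+.5)/Z,o[1]-.5+(p[1]+.5)/Z,z)[:2]
    s=np.array([f(p,.018) for p in slotpair]);q=np.array([f(p,.018) for p in plainpair])
    g=np.array([f(p,.06) for p in grip])
    d=s.mean(0)-q.mean(0)
    print(name,'centre',((s.mean(0)+q.mean(0))/2).round(4),'len',np.linalg.norm(d).round(4),'w',np.linalg.norm(s[0]-s[1]).round(4),np.linalg.norm(q[0]-q[1]).round(4),'ydir',np.arctan2(d[1],d[0]).round(3),'grip',g.mean(0).round(4))
    e=g-np.roll(g,1,0); print('  grip edges',np.linalg.norm(e,axis=1).round(4),np.arctan2(e[:,1],e[:,0]).round(3))
foot('B',(160,105),[(80,250),(218,320)],[(158,68),(300,135)],[(132,162),(237,205),(180,288),(92,245)])
foot('C',(248,120),[(62,185),(180,82)],[(195,328),(308,233)],[(205,182),(273,245),(200,312),(140,242)])
foot('A',(20,205),[(124,95),(300,120)],[(235,297),(110,255)],[(40,230),(130,257),(112,325),(22,298)])
```

```text
B centre [ 0.4481 -0.1649] len 0.0473 w 0.0357 0.035 ydir -0.255 grip [ 0.4478 -0.1638]
  grip edges [0.0194 0.0226 0.0214 0.0198] [ 2.839  1.376 -0.43  -1.843]
C centre [ 0.4483 -0.0633] len 0.0475 w 0.0361 0.035 ydir -2.205 grip [ 0.4475 -0.064 ]
  grip edges [0.0183 0.0198 0.0207 0.02  ] [ 2.539  1.035 -0.592 -2.231]
A centre [ 0.606  -0.3172] len 0.0515 w 0.0435 0.0327 ydir 2.961 grip [ 0.6066 -0.319 ]
  grip edges [0.0193 0.0203 0.0194 0.0206] [ 2.914  1.424 -0.212 -1.723]
```

```bash
python3 -m pendant '[[0.05,[-0.005,0.015,-0.03],[0,0,0.14]],[0.05,[-0.01,0.03,-0.06],[0,0,0.28]],[0.05,[-0.0115,0.0355,-0.1],[0,0,0.42]],[0.05,[-0.0115,0.0355,-0.13],[0,0,0.56]],[0.05,[-0.0115,0.0355,-0.13],[0,0,0.7]],[0.05,[-0.0115,0.0355,-0.13],[0,0,0.736]],[0.05,[-0.0115,0.0355,-0.13],[0,0,0.736]],[0.05,[-0.0115,0.0355,-0.13],[0,0,0.736]],[0.05,[-0.0115,0.0355,-0.13],[0,0,0.736]]]'; python3 -c "
from h import *
r=shot('wrist','w7.png');print(proj(r,(0.448,-0.0635,0.06)))";python3 s.py
```

```text
time_s: 7.75
ee_pos: [0.4485, -0.0625, 0.0984]
tool_rot: [[0.0, -0.806, 0.592], [-0.001, 0.592, 0.806], [-1.0, -0.0, -0.001]]
contact_force: [0.3, -0.3, 0.8]
opening: 0.587
(np.float64(254.13075458731137), np.float64(224.3515343425105))
7.8 [ 0.4484 -0.0627  0.0984] yaw 2.508 F [-0.2 -0.2  0.5] op 0.0501 j [-0.29 -0.13 -0.34  1.36 -0.   -1.22]
```

View pics/w7.png

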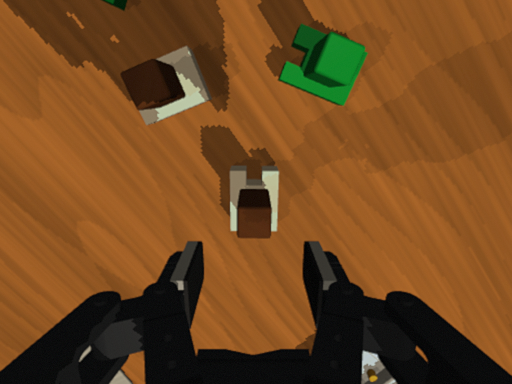

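```bash
python3 -m pendant '[[0.05,[0,-0.001,-0.03],[0,0,0]],[0.05,[0,-0.001,-0.055],[0,0,0]],[0.05,[0,-0.001,-0.074],[0,0,0]],[0.05,[0,-0.001,-0.074],[0,0,0]],[0.05,[0,-0.001,-0.074],[0,0,0]],[0.012,[0,-0.001,-0.074],[0,0,0]],[0.012,[0,-0.001,-0.074],[0,0,0]],[0.012,[0,-0.001,-0.074],[0,0,0]],[0.012,[0,-0.001,-0.074],[0,0,0]],[0.012,[0,-0.001,-0.074],[0,0,0]]]' 40;python3 s.py
```

```text
time_s: 8.8
ee_pos: [0.4499, -0.0641, 0.0261]
tool_rot: [[0.003, -0.806, 0.592], [-0.002, 0.592, 0.806], [-1.0, -0.004, 0.001]]
contact_force: [-0.2, 0.8, 6.0]
opening: 0.254
8.8 [ 0.4499 -0.0641  0.0261] yaw 2.5081 F [-0.2  0.8  6. ] op 0.0217 j [-0.29 -0.08 -0.44  1.21 -0.   -1.23]
```

```bash
python3 -m pendant '[[0.012,[0,0,0.04],[0,0,0]],[0.012,[0,0,0.08],[0,0,0]],[0.012,[-0.002,0.03,0.12],[0,0,-0.1]],[0.012,[0,0.06,0.12],[0,0,-0.25]],[0.012,[0,0.1,0.12],[0,0,-0.4]],[0.012,[0.005,0.13,0.12],[0,0,-0.55]],[0.012,[0.01,0.16,0.12],[0,0,-0.7]],[0.012,[0.014,0.19,0.12],[0,0,-0.85]],[0.012,[0.016,0.191,0.12],[0,0,-1]],[0.012,[0.016,0.191,0.12],[0,0,-1.15]]]' 40;python3 s.py; python3 -c "
from h import *
r=shot('wrist','w8.png')"
```

```text
time_s: 9.8
ee_pos: [0.4656, 0.128, 0.1454]
tool_rot: [[-0.001, 0.2, 0.98], [-0.004, 0.98, -0.2], [-1.0, -0.004, -0.0]]
contact_force: [0.6, 0.6, -1.0]
opening: 0.253
9.8 [0.4656 0.128  0.1454] yaw 1.3698 F [ 0.6  0.6 -1. ] op 0.0216 j [ 0.13 -0.06 -0.18  1.45 -0.    0.33]
```

View pics/w8.png

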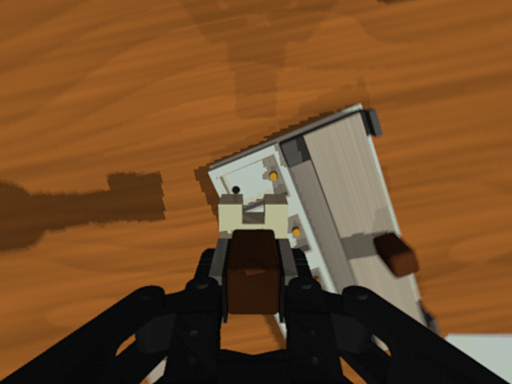

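Run:
```python
from h import *
a=cv2.imread('pics/w8.png'); cv2.imwrite('pics/z5.png',cv2.resize(a[180:325,190:320],None,fx=4,fy=4,interpolation=cv2.INTER_CUBIC))
r=arm.read_camera('wrist'); s=arm.sense();t=s['ee_pos'];yw=s['tool_rot'][:,2] # tool z
for v in (204,206,208): 
    for u in (220,254,288):
        p=cast(r,u,v,t[2]-.0081)-t; print(u,v,(s['tool_rot'].T@p).round(4))
for v in (259,314):
    p=cast(r,254,v,t[2]-.0261+.06)-t; print(v,(s['tool_rot'].T@p).round(4))
```

```text
220 204 [ 0.0082 -0.0172 -0.0242]
254 204 [ 0.0081  0.0002 -0.024 ]
288 204 [ 0.008   0.0175 -0.0239]
220 206 [ 0.0082 -0.0173 -0.0231]
254 206 [ 0.0081  0.0002 -0.023 ]
288 206 [ 0.008   0.0176 -0.0228]
220 208 [ 0.0082 -0.0173 -0.022 ]
254 208 [ 0.0081  0.0001 -0.0219]
288 208 [ 0.008   0.0176 -0.0217]
259 [-0.0339 -0.0001 -0.0162]
314 [-0.0339 -0.0003  0.0095]
```

View pics/z5.png

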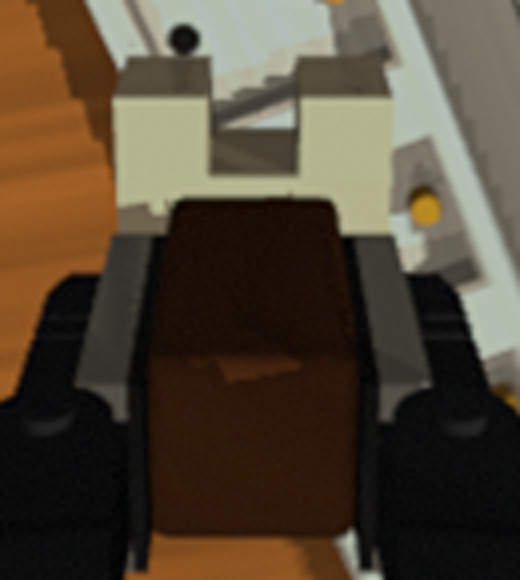

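```bash
python3 -m pendant '[[0.012,[0,0,0],[0,0,-0.14]],[0.012,[0,0,0],[0,0,-0.28]],[0.012,[0,0,0],[0,0,-0.42]],[0.012,[0,0,0],[0,0,-0.56]],[0.012,[0,0,0],[0,0,-0.7]],[0.012,[0,0,0],[0,0,-0.84]],[0.012,[0,0,0],[0,0,-0.98]],[0.012,[0,0,0],[0,0,-1.12]],[0.012,[0,0,0],[0,0,-1.164]],[0.012,[0,0,0],[0,0,-1.164]]]' 40;python3 -m pendant '[[0.012,[0,0,0],[0,0,0]],[0.012,[0,0,0],[0,0,0]]]'; python3 s.py; python3 -c "
from h import *
r=shot('wrist','w9.png')"
```

```text
time_s: 10.9
ee_pos: [0.4652, 0.1268, 0.1452]
tool_rot: [[-0.005, 0.977, 0.211], [-0.0, 0.211, -0.977], [-1.0, -0.005, -0.001]]
contact_force: [-0.4, 1.1, -0.2]
opening: 0.25
time_s: 11.1
ee_pos: [0.4651, 0.1267, 0.145]
tool_rot: [[-0.005, 0.977, 0.213], [-0.0, 0.213, -0.977], [-1.0, -0.005, -0.001]]
contact_force: [0.7, 0.3, -0.6]
opening: 0.251
11.1 [0.4651 0.1267 0.145 ] yaw 0.2147 F [ 0.7  0.3 -0.6] op 0.0214 j [ 0.13 -0.06 -0.18  1.46  0.    1.48]
```

View pics/w9.png

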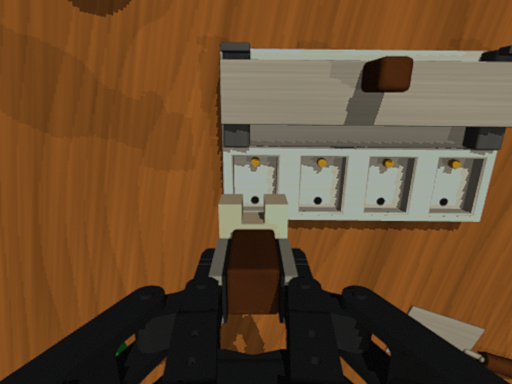

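```bash
cat > pk.py <<'E'
from h import *
import sys
def pockets(r,uv_d,uv_p,k=7):
    a=r['color'];gray=cv2.cvtColor(a,cv2.COLOR_BGR2GRAY);hsv=cv2.cvtColor(a,cv2.COLOR_BGR2HSV)
    out=[]
    for lst,m,z in [(uv_d,(gray<70).astype(np.uint8),.006),(uv_p,cv2.inRange(hsv,(10,100,70),(32,255,255)),.014)]:
        o=[]
        for u,v in lst:
            w=m[v-k:v+k+1,u-k:u+k+1]; n,l,st,ce=cv2.connectedComponentsWithStats(w)
            i=1+np.argmax(st[1:,4]); o.append(cast(r,*(ce[i]+[u-k,v-k]),z)[:2])
        out.append(np.array(o))
    return out
E
python3 - <<'E'
from pk import *
r=arm.read_camera('wrist')
D,P=pockets(r,[(255,200),(318,201),(381,202),(444,202)],[(255,162),(321,163),(388,164),(455,165)])
M=(D+P)/2; print(D.round(4),P.round(4)); print(M.round(4), np.linalg.norm(P-D,axis=1).round(4)); d=M[3]-M[0]; print(np.arctan2(d[1],d[0])); d=P-D; print(np.arctan2(d[:,1],d[:,0])-np.pi/2)
E
```

```text
[[0.47   0.1092]
 [0.5286 0.1214]
 [0.5873 0.1337]
 [0.646  0.1458]] [[0.4623 0.1464]
 [0.5206 0.1588]
 [0.5791 0.1707]
 [0.6375 0.1832]]
[[0.4662 0.1278]
 [0.5246 0.1401]
 [0.5832 0.1522]
 [0.6417 0.1645]] [0.038  0.0383 0.0379 0.0383]
0.206085513192294
[0.20476562 0.2119957  0.21795144 0.22321481]
```

```bash
python3 -m pendant '[[0.012,[0.001,0.001,-0.03],[0,-0.005,-0.009]],[0.012,[0.001,0.001,-0.06],[0,-0.005,-0.009]],[0.012,[0.001,0.001,-0.085],[0,-0.005,-0.009]],[0.012,[0.001,0.001,-0.092],[0,-0.005,-0.009]],[0.012,[0.001,0.001,-0.092],[0,-0.005,-0.009]],[0.012,[0.001,0.001,-0.092],[0,-0.005,-0.009]],[0.012,[0.001,0.001,-0.092],[0,-0.005,-0.009]]]'; python3 s.py; python3 -c "
from h import *
r=shot('wrist','w10.png')"
```

```text
time_s: 11.9
ee_pos: [0.4678, 0.128, 0.0551]
tool_rot: [[0.004, 0.979, 0.204], [0.0, 0.204, -0.979], [-1.0, 0.004, 0.001]]
contact_force: [0.1, -0.7, -0.3]
opening: 0.252
11.9 [0.4678 0.128  0.0551] yaw 0.2051 F [ 0.1 -0.7 -0.3] op 0.0215 j [ 0.13 -0.02 -0.33  1.27 -0.    1.49]
```

View pics/w10.png

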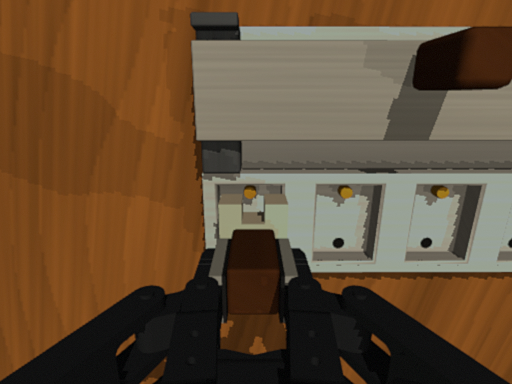

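```bash
python3 -m pendant '[[0.012,[-0.0015,-0.0003,0],[0,0.004,0]],[0.012,[-0.0015,-0.0003,-0.003],[0,0.004,0]],[0.012,[-0.0015,-0.0003,-0.006],[0,0.004,0]],[0.012,[-0.0015,-0.0003,-0.009],[0,0.004,0]],[0.012,[-0.0015,-0.0003,-0.012],[0,0.004,0]],[0.012,[-0.0015,-0.0003,-0.012],[0,0.004,0]]]'; python3 s.py
```

```text
time_s: 12.55
ee_pos: [0.4655, 0.1276, 0.0421]
tool_rot: [[-0.002, 0.979, 0.204], [-0.0, 0.204, -0.979], [-1.0, -0.002, -0.0]]
contact_force: [0.5, -0.6, -1.5]
opening: 0.253
12.55 [0.4655 0.1276 0.0421] yaw 0.2052 F [ 0.5 -0.6 -1.5] op 0.0216 j [ 0.13 -0.01 -0.34  1.24  0.    1.49]
```

```bash
python3 -m pendant '[[0.012,[0.0004,0,-0.003],[0,0,0]],[0.012,[0.0004,0,-0.006],[0,0,0]],[0.012,[0.0004,0,-0.009],[0,0,0]],[0.012,[0.0004,0,-0.011],[0,0,0]],[0.012,[0.0004,0,-0.011],[0,0,0]]]'; python3 s.py
```

```text
time_s: 13.05
ee_pos: [0.466, 0.1276, 0.0321]
tool_rot: [[-0.002, 0.979, 0.204], [-0.0, 0.204, -0.979], [-1.0, -0.002, -0.0]]
contact_force: [-1.6, -0.2, 4.9]
opening: 0.252
13.05 [0.466  0.1276 0.0321] yaw 0.2052 F [-1.6 -0.2  4.9] op 0.0215 j [ 0.13 -0.   -0.35  1.22  0.    1.49]
```

```bash
python3 -m pendant '[[0.045,[0,0,0],[0,0,0]],[0.045,[0,0,0],[0,0,0]],[0.045,[0,0,0],[0,0,0]],[0.045,[0,0,0],[0,0,0]],[0.045,[0,0,0.03],[0,0,0]],[0.045,[0,0,0.06],[0,0,0]],[0.045,[-0.005,-0.03,0.1],[0,0,0]],[0.045,[-0.01,-0.06,0.12],[0,0,0]],[0.045,[-0.01,-0.06,0.12],[0,0,0]],[0.045,[-0.01,-0.06,0.12],[0,0,0]]]'; python3 s.py; python3 -c "
from h import *
r=shot('wrist','w11.png');shot('scene','s11.png')"
```

```text
time_s: 14.05
ee_pos: [0.4565, 0.0674, 0.1525]
tool_rot: [[-0.0, 0.979, 0.202], [0.0, 0.202, -0.979], [-1.0, -0.0, -0.001]]
contact_force: [-0.0, 0.5, -0.7]
opening: 0.526
14.05 [0.4565 0.0674 0.1525] yaw 0.2036 F [-0.   0.5 -0.7] op 0.0449 j [ 0.   -0.12 -0.22  1.47  0.    1.37]
```

View pics/w11.png

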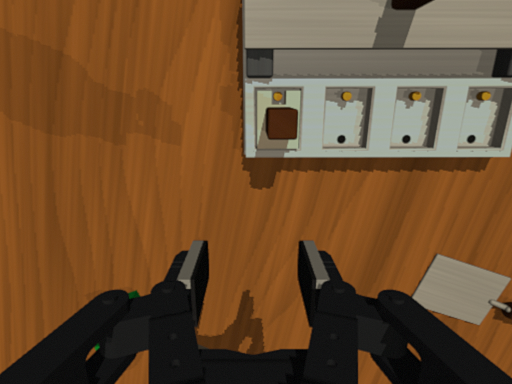

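View pics/s11.png

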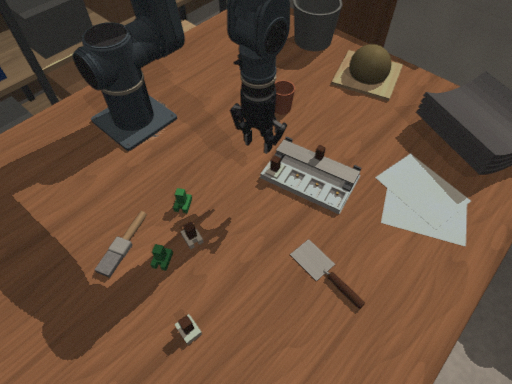

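```bash
python3 -m pendant '[[0.05,[0,-0.05,0.0],[0,0,-0.1]],[0.05,[0,-0.1,0],[0,0,-0.2]],[0.05,[-0.005,-0.15,-0.01],[0,0,-0.3]],[0.05,[-0.009,-0.2,-0.03],[0,0,-0.459]],[0.05,[-0.009,-0.232,-0.05],[0,0,-0.459]],[0.05,[-0.009,-0.232,-0.05],[0,0,-0.459]],[0.05,[-0.009,-0.232,-0.05],[0,0,-0.459]],[0.05,[-0.009,-0.232,-0.05],[0,0,-0.459]]]'; python3 s.py; python3 -c "
from h import *
r=shot('wrist','w12.png');print(proj(r,(0.448,-0.1645,0.06)))"
```

```text
time_s: 14.95
ee_pos: [0.4463, -0.1624, 0.1003]
tool_rot: [[-0.004, 0.968, -0.249], [0.003, -0.249, -0.969], [-1.0, -0.005, -0.002]]
contact_force: [0.1, -0.8, 0.3]
opening: 0.585
14.95 [ 0.4463 -0.1624  0.1003] yaw -0.2516 F [ 0.1 -0.8  0.3] op 0.0499 j [-0.49 -0.06 -0.27  1.37  0.    1.33]
(np.float64(255.4505641055262), np.float64(224.9119293394136))
```

View pics/w12.png

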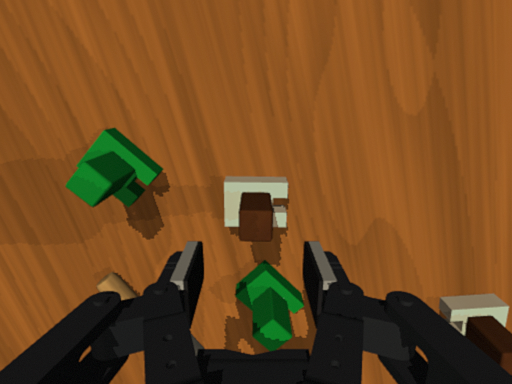

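```bash
python3 -m pendant '[[0.05,[0.0015,-0.0025,-0.03],[-0.003,-0.004,0]],[0.05,[0.0015,-0.0025,-0.055],[-0.003,-0.004,0]],[0.05,[0.0015,-0.0025,-0.074],[-0.003,-0.004,0]],[0.05,[0.0015,-0.0025,-0.074],[-0.003,-0.004,0]],[0.05,[0.0015,-0.0025,-0.074],[-0.003,-0.004,0]],[0.012,[0.0015,-0.0025,-0.074],[-0.003,-0.004,0]],[0.012,[0.0015,-0.0025,-0.074],[-0.003,-0.004,0]],[0.012,[0.0015,-0.0025,-0.074],[-0.003,-0.004,0]],[0.012,[0.0015,-0.0025,-0.074],[-0.003,-0.004,0]],[0.012,[0.0015,-0.0025,-0.074],[-0.003,-0.004,0]]]' 40;python3 s.py
```

```text
time_s: 16.0
ee_pos: [0.4497, -0.1655, 0.0288]
tool_rot: [[0.004, 0.969, -0.249], [-0.001, -0.249, -0.969], [-1.0, 0.004, 0.0]]
contact_force: [0.3, 0.7, 6.4]
opening: 0.255
16.0 [ 0.4497 -0.1655  0.0288] yaw -0.2511 F [0.3 0.7 6.4] op 0.0218 j [-0.49 -0.02 -0.38  1.21  0.    1.33]
```

```bash
python3 -m pendant '[[0.012,[0,0,0.04],[0,0,0]],[0.012,[0,0,0.08],[0,0,0.1]],[0.012,[0.01,0.04,0.12],[0,0,0.25]],[0.012,[0.02,0.08,0.12],[0,0,0.4]],[0.012,[0.03,0.12,0.12],[0,0,0.54]],[0.012,[0.04,0.16,0.12],[0,0,0.68]],[0.012,[0.05,0.2,0.12],[0,0,0.82]],[0.012,[0.06,0.24,0.12],[0,0,0.96]],[0.012,[0.07,0.28,0.12],[0,0,1.1]],[0.012,[0.075,0.3055,0.12],[0,0,1.24]]]' 40;python3 s.py
```

```text
time_s: 17.0
ee_pos: [0.5247, 0.1426, 0.1482]
tool_rot: [[0.002, 0.543, 0.84], [0.004, 0.84, -0.543], [-1.0, 0.004, -0.0]]
contact_force: [1.2, 1.1, -1.5]
opening: 0.254
17.0 [0.5247 0.1426 0.1482] yaw 0.9966 F [ 1.2  1.1 -1.5] op 0.0217 j [ 0.14  0.09 -0.02  1.46  0.    0.71]
```

```bash
python3 -m pendant '[[0.012,[0,0,0],[0,0,0.13]],[0.012,[0,0,0],[0,0,0.27]],[0.012,[0,0,0],[0,0,0.41]],[0.012,[0,0,0],[0,0,0.55]],[0.012,[0,0,0],[0,0,0.68]],[0.012,[0,0,0],[0,0,0.74]],[0.012,[0,0,0],[0,0,0.74]],[0.012,[0,0,0],[0,0,0.74]],[0.012,[0,0,0],[0,0,0.74]]]' 40;python3 s.py; python3 -c "
from h import *
r=shot('wrist','w13.png')"
```

```text
time_s: 17.9
ee_pos: [0.5245, 0.1425, 0.148]
tool_rot: [[-0.002, -0.164, 0.986], [0.004, 0.986, 0.164], [-1.0, 0.004, -0.001]]
contact_force: [0.2, -0.5, -1.2]
opening: 0.252
17.9 [0.5245 0.1425 0.148 ] yaw 1.7356 F [ 0.2 -0.5 -1.2] op 0.0215 j [ 0.14  0.09 -0.02  1.46  0.   -0.03]
```

View pics/w13.png

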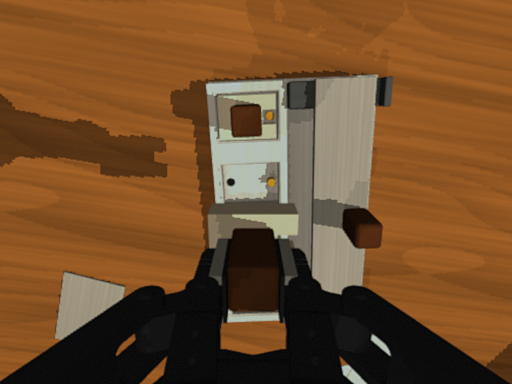

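Run:
```python
from h import *
r=arm.read_camera('wrist'); a=r['color'];cv2.imwrite('pics/z6.png',cv2.resize(a[195:245,200:305],None,fx=7,fy=7,interpolation=cv2.INTER_CUBIC))
s=arm.sense();t=s['ee_pos'];R=s['tool_rot']
for v in (211,213,215):
    for u in (210,296): print(u,v,(R.T@(cast(r,u,v,t[2]-.0108)-t)).round(4))
```

```text
210 211 [ 0.0107 -0.0236 -0.0196]
296 211 [ 0.0109  0.0215 -0.0196]
210 213 [ 0.0107 -0.0237 -0.0185]
296 213 [ 0.0109  0.0215 -0.0184]
210 215 [ 0.0107 -0.0237 -0.0174]
296 215 [ 0.0109  0.0216 -0.0173]
```

View pics/z6.png

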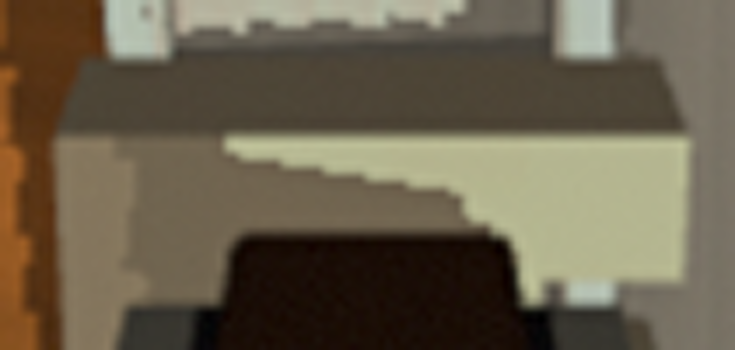

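Run:
```python
from pk import *
r=arm.read_camera('wrist')
D,P=pockets(r,[(231,182)],[(271,182)])
print(D,P,(D+P)/2)
```

```text
[[0.52861889 0.12127709]] [[0.52035604 0.15799653]] [[0.52448746 0.13963681]]
```

```bash
python3 -m pendant '[[0.012,[0,-0.0024,-0.03],[0.004,-0.002,0.04]],[0.012,[0,-0.0024,-0.06],[0.004,-0.002,0.04]],[0.012,[0,-0.0024,-0.08],[0.004,-0.002,0.04]],[0.012,[0,-0.0024,-0.088],[0.004,-0.002,0.04]],[0.012,[0,-0.0024,-0.088],[0.004,-0.002,0.04]],[0.012,[0,-0.0024,-0.088],[0.004,-0.002,0.04]]]'; python3 s.py; python3 -c "
from h import *
r=shot('wrist','w14.png')"
```

```text
time_s: 18.65
ee_pos: [0.5255, 0.1403, 0.0613]
tool_rot: [[0.002, -0.204, 0.979], [0.009, 0.979, 0.204], [-1.0, 0.008, 0.004]]
contact_force: [-0.5, 0.5, -0.3]
opening: 0.251
18.65 [0.5255 0.1403 0.0613] yaw 1.776 F [-0.5  0.5 -0.3] op 0.0215 j [ 0.13  0.12 -0.16  1.28  0.01 -0.07]
```

View pics/w14.png

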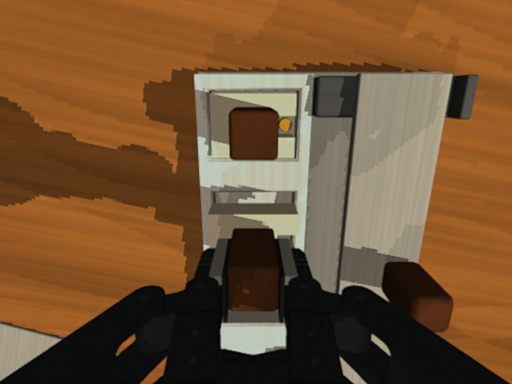

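```bash
python3 -m pendant '[[0.012,[-0.001,-0.0002,0],[-0.009,0.002,0]],[0.012,[-0.001,-0.0002,-0.006],[-0.009,0.002,0]],[0.012,[-0.001,-0.0002,-0.011],[-0.009,0.002,0]],[0.012,[-0.001,-0.0002,-0.014],[-0.009,0.002,0]],[0.012,[-0.001,-0.0002,-0.016],[-0.009,0.002,0]],[0.012,[-0.001,-0.0002,-0.016],[-0.009,0.002,0]]]'; python3 s.py
```

```text
time_s: 19.3
ee_pos: [0.5244, 0.1401, 0.0451]
tool_rot: [[0.0, -0.204, 0.979], [-0.0, 0.979, 0.204], [-1.0, -0.0, -0.0]]
contact_force: [0.5, -0.2, -1.5]
opening: 0.255
19.3 [0.5244 0.1401 0.0451] yaw 1.7761 F [ 0.5 -0.2 -1.5] op 0.0218 j [ 0.14  0.14 -0.18  1.26 -0.   -0.07]
```

```bash
python3 -m pendant '[[0.012,[0,0,-0.003],[0,0,0]],[0.012,[0,0,-0.006],[0,0,0]],[0.012,[0,0,-0.009],[0,0,0]],[0.012,[0,0,-0.011],[0,0,0]],[0.012,[0,0,-0.011],[0,0,0]]]'; python3 s.py
```

```text
time_s: 19.8
ee_pos: [0.5244, 0.14, 0.0349]
tool_rot: [[0.0, -0.204, 0.979], [-0.001, 0.979, 0.204], [-1.0, -0.001, 0.0]]
contact_force: [-1.7, -1.0, 3.0]
opening: 0.253
19.8 [0.5244 0.14   0.0349] yaw 1.7761 F [-1.7 -1.   3. ] op 0.0216 j [ 0.14  0.14 -0.19  1.24 -0.   -0.07]
```

```bash
python3 -m pendant '[[0.045,[0,0,0],[0,0,0]],[0.045,[0,0,0],[0,0,0]],[0.045,[0,0,0],[0,0,0]],[0.045,[0,0,0],[0,0,0]],[0.045,[0,0,0.03],[0,0,0]],[0.045,[0,0,0.06],[0,0,0]],[0.045,[0,-0.03,0.1],[0,0,0]],[0.045,[0,-0.06,0.12],[0,0,0]],[0.045,[0,-0.06,0.12],[0,0,0]],[0.045,[0,-0.06,0.12],[0,0,0]]]'; python3 s.py; python3 -c "
from h import *
r=shot('wrist','w15.png');shot('scene','s15.png')"
```

```text
time_s: 20.8
ee_pos: [0.5249, 0.0797, 0.1554]
tool_rot: [[0.002, -0.202, 0.979], [0.0, 0.979, 0.202], [-1.0, -0.0, 0.002]]
contact_force: [-0.1, 0.6, 0.1]
opening: 0.531
20.8 [0.5249 0.0797 0.1554] yaw 1.7747 F [-0.1  0.6  0.1] op 0.0453 j [ 0.02  0.06 -0.04  1.47  0.   -0.18]
```

View pics/w15.png

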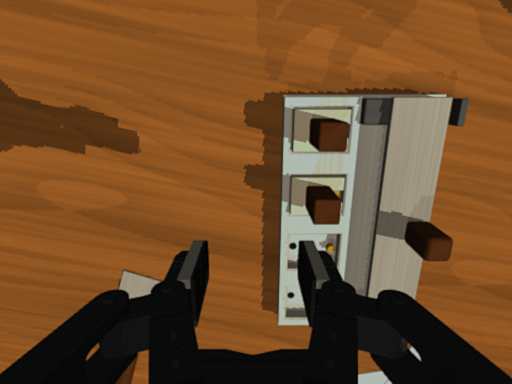

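View pics/s15.png

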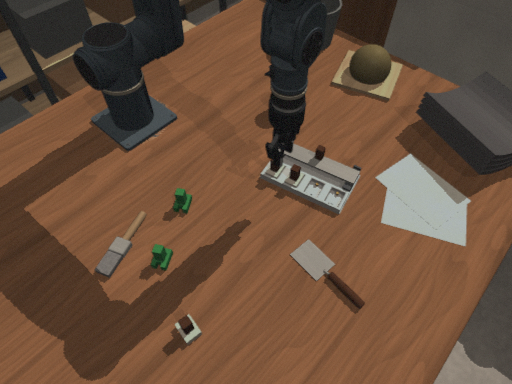

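```bash
python3 -m pendant '[[0.05,[0.01,-0.04,0],[0,0,0.1]],[0.05,[0.02,-0.08,0],[0,0,0.24]],[0.05,[0.03,-0.12,0],[0,0,0.38]],[0.05,[0.04,-0.16,0],[0,0,0.52]],[0.05,[0.045,-0.2,0],[0,0,0.66]],[0.05,[0.05,-0.24,0],[0,0,0.8]],[0.05,[0.055,-0.28,0],[0,0,0.94]],[0.05,[0.06,-0.32,0],[0,0,1.08]],[0.05,[0.065,-0.36,0],[0,0,1.185]],[0.05,[0.075,-0.396,-0.02],[0,0,1.185]]]'; python3 -m pendant '[[0.05,[0,0,0],[0,0,0]],[0.05,[0,0,0],[0,0,0]],[0.05,[0,0,0],[0,0,0]]]'; python3 s.py; python3 -c "
from h import *
r=shot('wrist','w16.png');print(proj(r,(0.6063,-0.318,0.06)))"
```

```text
time_s: 21.9
ee_pos: [0.5999, -0.3169, 0.1347]
tool_rot: [[0.002, -0.984, 0.177], [-0.004, 0.177, 0.984], [-1.0, -0.003, -0.003]]
contact_force: [1.8, 0.4, 0.1]
opening: 0.583
time_s: 22.2
ee_pos: [0.5999, -0.315, 0.134]
tool_rot: [[0.001, -0.985, 0.175], [-0.002, 0.175, 0.985], [-1.0, -0.001, -0.002]]
contact_force: [0.6, 0.5, 0.2]
opening: 0.583
22.2 [ 0.5999 -0.315   0.134 ] yaw 2.9655 F [0.6 0.5 0.2] op 0.0498 j [-0.58  0.45  0.38  1.5  -0.   -1.98]
(np.float64(244.50808050161706), np.float64(204.80467341437517))
```

View pics/w16.png

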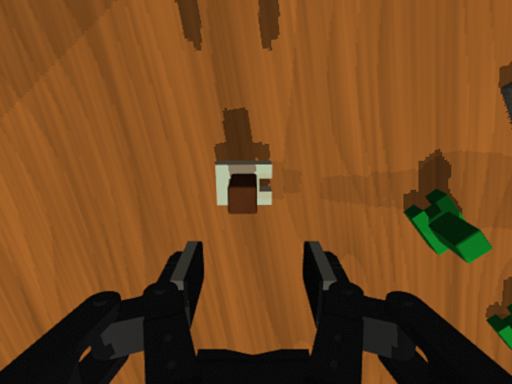

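Run:
```python
from h import *
r=arm.read_camera('wrist');a=r['color']; cv2.imwrite('pics/z7.png',cv2.resize(a[150:225,205:285],None,fx=7,fy=7,interpolation=cv2.INTER_CUBIC))
print(cast(r,242.5,199.5,.06),cast(r,244,184.5,.018))
```

```text
[ 0.60748353 -0.32210803  0.06      ] [ 0.60771236 -0.321741    0.018     ]
```

View pics/z7.png

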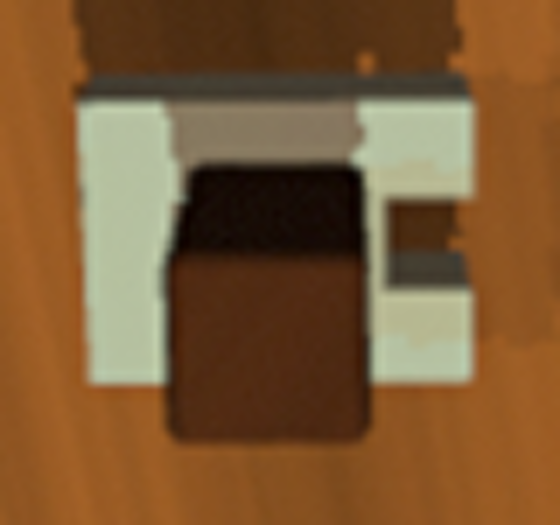

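```bash
python3 -m pendant '[[0.05,[0.0075,-0.007,-0.03],[0.002,0.001,0]],[0.05,[0.0075,-0.007,-0.06],[0.002,0.001,0]],[0.05,[0.0075,-0.007,-0.09],[0.002,0.001,0]],[0.05,[0.0075,-0.007,-0.107],[0.002,0.001,0]],[0.05,[0.0075,-0.007,-0.107],[0.002,0.001,0]],[0.012,[0.0075,-0.007,-0.107],[0.002,0.001,0]],[0.012,[0.0075,-0.007,-0.107],[0.002,0.001,0]],[0.012,[0.0075,-0.007,-0.107],[0.002,0.001,0]],[0.012,[0.0075,-0.007,-0.107],[0.002,0.001,0]],[0.012,[0.0075,-0.007,-0.107],[0.002,0.001,0]]]' 40;python3 s.py
```

```text
time_s: 23.3
ee_pos: [0.6095, -0.3229, 0.0314]
tool_rot: [[0.006, -0.985, 0.174], [-0.004, 0.174, 0.985], [-1.0, -0.006, -0.003]]
contact_force: [-0.5, 1.5, 6.4]
opening: 0.25
23.3 [ 0.6095 -0.3229  0.0314] yaw 2.9662 F [-0.5  1.5  6.4] op 0.0213 j [-0.58  0.51  0.26  1.31 -0.   -1.98]
```

```bash
python3 -m pendant '[[0.012,[0,0,0.04],[0,0,0]],[0.012,[0,0,0.08],[0,0,0]],[0.012,[0,0.04,0.12],[0,0,-0.1]],[0.012,[0,0.08,0.12],[0,0,-0.24]],[0.012,[0,0.12,0.12],[0,0,-0.38]],[0.012,[0,0.16,0.12],[0,0,-0.52]],[0.012,[0,0.2,0.12],[0,0,-0.66]],[0.012,[0,0.24,0.12],[0,0,-0.8]],[0.012,[0,0.28,0.12],[0,0,-0.94]],[0.012,[0,0.31,0.12],[0,0,-1.08]]]' 40;python3 s.py
```

```text
time_s: 24.3
ee_pos: [0.6091, -0.0105, 0.1513]
tool_rot: [[-0.001, -0.306, 0.952], [-0.006, 0.952, 0.306], [-1.0, -0.006, -0.003]]
contact_force: [0.1, 0.3, -1.2]
opening: 0.253
24.3 [ 0.6091 -0.0105  0.1513] yaw 1.8817 F [ 0.1  0.3 -1.2] op 0.0216 j [-0.12  0.27  0.18  1.49 -0.01 -0.43]
```

```bash
python3 -m pendant '[[0.012,[-0.005,0.04,0],[0.006,0,-0.1]],[0.012,[-0.01,0.08,0],[0.006,0,-0.106]],[0.012,[-0.02,0.12,0],[0.006,0,-0.106]],[0.012,[-0.026,0.15,0],[0.006,0,-0.106]],[0.012,[-0.026,0.162,0],[0.006,0,-0.106]],[0.012,[-0.026,0.162,0],[0.006,0,-0.106]],[0.012,[-0.026,0.162,0],[0.006,0,-0.106]],[0.012,[-0.026,0.162,0],[0.006,0,-0.106]]]' 40;python3 s.py;  python3 -c "
from h import *
r=shot('wrist','w17.png')
a=r['color'];cv2.imwrite('pics/z8.png',cv2.resize(a[195:245,200:305],None,fx=7,fy=7,interpolation=cv2.INTER_CUBIC))
s=arm.sense();t=s['ee_pos'];R=s['tool_rot']
for v in (211,213,215):
    for u in (208,298): print(u,v,(R.T@(cast(r,u,v,t[2]-.0134)-t)).round(4))
"
```

```text
time_s: 25.1
ee_pos: [0.5835, 0.1499, 0.1512]
tool_rot: [[-0.001, -0.202, 0.979], [-0.001, 0.979, 0.202], [-1.0, -0.001, -0.002]]
contact_force: [0.2, -0.2, -1.7]
opening: 0.247
25.1 [0.5835 0.1499 0.1512] yaw 1.7737 F [ 0.2 -0.2 -1.7] op 0.0211 j [ 0.14  0.25  0.16  1.49 -0.   -0.06]
208 211 [ 0.0134 -0.0251 -0.0186]
298 211 [ 0.0134  0.0229 -0.0186]
208 213 [ 0.0134 -0.0251 -0.0174]
298 213 [ 0.0134  0.023  -0.0175]
208 215 [ 0.0134 -0.0252 -0.0163]
298 215 [ 0.0134  0.023  -0.0163]
```

View pics/w17.png

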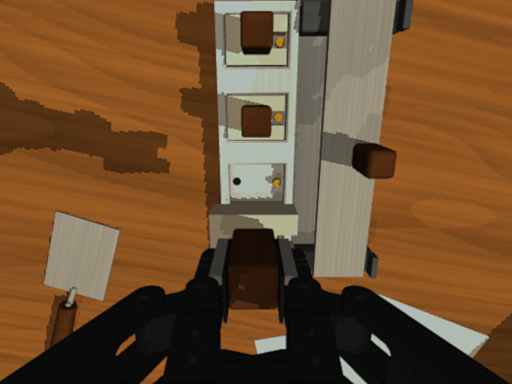

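View pics/z8.png

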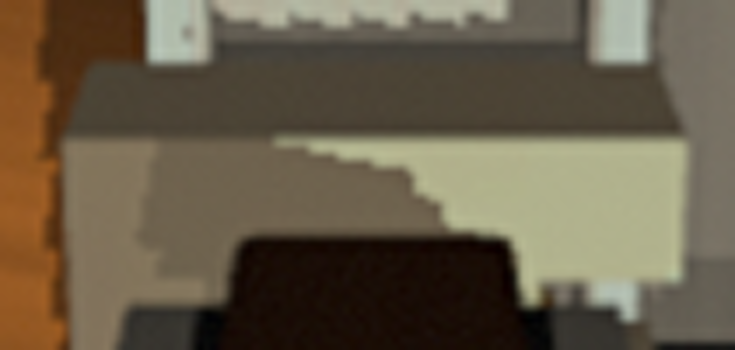

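```bash
python3 -m pendant '[[0.012,[-0.0015,0.0024,-0.03],[0.001,0,0.002]],[0.012,[-0.0015,0.0024,-0.06],[0.001,0,0.002]],[0.012,[-0.0015,0.0024,-0.08],[0.001,0,0.002]],[0.012,[-0.0015,0.0024,-0.091],[0.001,0,0.002]],[0.012,[-0.0015,0.0024,-0.091],[0.001,0,0.002]],[0.012,[-0.0015,0.0024,-0.091],[0.001,0,0.002]]]'; python3 s.py
```

```text
time_s: 25.75
ee_pos: [0.5826, 0.1518, 0.0611]
tool_rot: [[-0.0, -0.202, 0.979], [0.0, 0.979, 0.202], [-1.0, 0.0, -0.0]]
contact_force: [0.1, 1.1, -1.3]
opening: 0.25
25.75 [0.5826 0.1518 0.0611] yaw 1.7747 F [ 0.1  1.1 -1.3] op 0.0213 j [ 0.14  0.28  0.02  1.31  0.   -0.06]
```

```bash
python3 -m pendant '[[0.012,[-0.0006,0.0004,0],[0,0,0.002]],[0.012,[-0.0006,0.0004,-0.005],[0,0,0.002]],[0.012,[-0.0006,0.0004,-0.009],[0,0,0.002]],[0.012,[-0.0006,0.0004,-0.012],[0,0,0.002]],[0.012,[-0.0006,0.0004,-0.014],[0,0,0.002]],[0.012,[-0.0006,0.0004,-0.014],[0,0,0.002]]]'; python3 s.py
```

```text
time_s: 26.35
ee_pos: [0.5816, 0.1522, 0.0464]
tool_rot: [[-0.001, -0.205, 0.979], [0.0, 0.979, 0.205], [-1.0, 0.0, -0.001]]
contact_force: [-0.1, -0.2, -1.1]
opening: 0.249
26.35 [0.5816 0.1522 0.0464] yaw 1.7768 F [-0.1 -0.2 -1.1] op 0.0213 j [ 0.14  0.28 -0.01  1.28  0.   -0.06]
```

Underside at 15 mm, inside the mouth, no force. Continue down.

```bash
python3 -m pendant '[[0.012,[0.0004,0,-0.003],[0,0,0]],[0.012,[0.0004,0,-0.006],[0,0,0]],[0.012,[0.0004,0,-0.0085],[0,0,0]],[0.012,[0.0004,0,-0.01],[0,0,0]],[0.012,[0.0004,0,-0.01],[0,0,0]]]'; python3 s.py
```

```text
time_s: 26.85
ee_pos: [0.582, 0.1523, 0.0374]
tool_rot: [[-0.001, -0.205, 0.979], [0.0, 0.979, 0.205], [-1.0, 0.0, -0.001]]
contact_force: [-1.7, -0.3, 4.5]
opening: 0.249
26.85 [0.582  0.1523 0.0374] yaw 1.7769 F [-1.7 -0.3  4.5] op 0.0212 j [ 0.14  0.29 -0.02  1.27  0.   -0.06]
```

```bash
python3 -m pendant '[[0.045,[0,0,0],[0,0,0]],[0.045,[0,0,0],[0,0,0]],[0.045,[0,0,0],[0,0,0]],[0.045,[0,0,0],[0,0,0]],[0.045,[0,0,0.03],[0,0,0]],[0.045,[0,0,0.07],[0,0,0]],[0.045,[-0.02,0.03,0.11],[0,0,0]],[0.045,[-0.045,0.06,0.14],[0,0,0]],[0.045,[-0.055,0.08,0.14],[0,0,0]],[0.045,[-0.055,0.08,0.14],[0,0,0]]]'; python3 s.py; python3 -c "
from h import *
r=shot('wrist','w18.png');shot('scene','s18.png');shot('top','t18.png')"
```

```text
time_s: 27.85
ee_pos: [0.5267, 0.2352, 0.1799]
tool_rot: [[0.003, -0.209, 0.978], [0.003, 0.978, 0.209], [-1.0, 0.002, 0.003]]
contact_force: [0.0, -0.2, -0.4]
opening: 0.526
27.85 [0.5267 0.2352 0.1799] yaw 1.7809 F [ 0.  -0.2 -0.4] op 0.0449 j [0.3  0.17 0.13 1.53 0.   0.09]
```

View pics/w18.png

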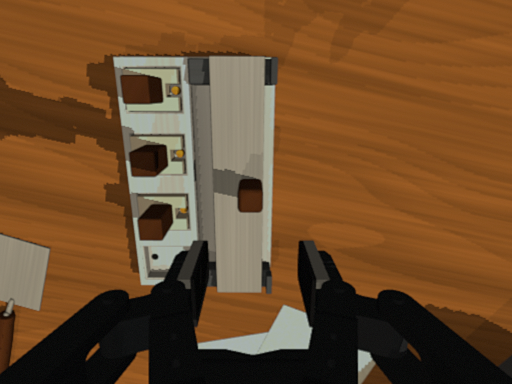

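View pics/s18.png

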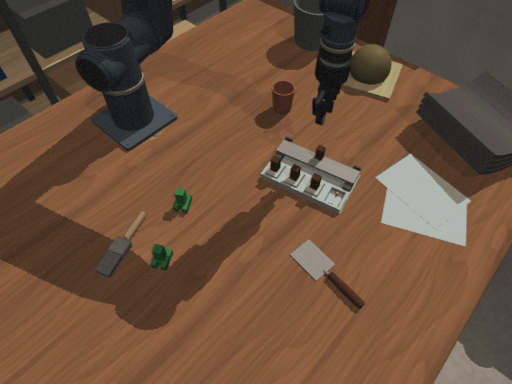

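View pics/t18.png

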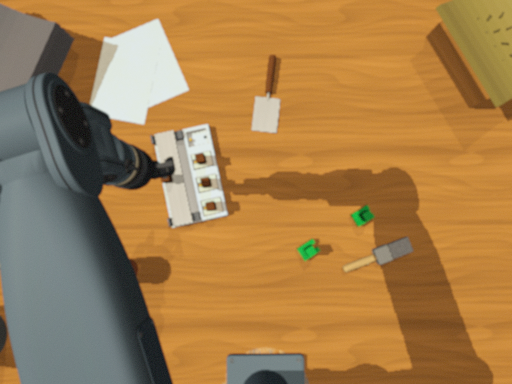

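```bash
python3 -m pendant '[[0.05,[0.007,0,-0.03],[-0.003,0.003,-0.005]],[0.05,[0.007,0,-0.06],[-0.003,0.003,-0.005]],[0.05,[0.007,0,-0.08],[-0.003,0.003,-0.005]],[0.05,[0.007,0,-0.08],[-0.003,0.003,-0.005]],[0.05,[0.007,0,-0.08],[-0.003,0.003,-0.005]]]'; python3 s.py
```

```text
time_s: 28.5
ee_pos: [0.5336, 0.2306, 0.0954]
tool_rot: [[-0.007, -0.198, 0.98], [-0.005, 0.98, 0.198], [-1.0, -0.003, -0.008]]
contact_force: [0.5, 0.7, -0.6]
opening: 0.583
28.5 [0.5336 0.2306 0.0954] yaw 1.7704 F [ 0.5  0.7 -0.6] op 0.0498 j [ 0.29  0.22  0.01  1.38 -0.    0.09]
```

```bash
python3 -m pendant '[[0.05,[0.0,0.004,-0.02],[0.005,-0.006,0.005]],[0.05,[0.0,0.004,-0.04],[0.005,-0.006,0.005]],[0.05,[0.0,0.004,-0.05],[0.005,-0.006,0.005]],[0.05,[0.0,0.004,-0.05],[0.005,-0.006,0.005]],[0.015,[0.0,0.004,-0.05],[0.005,-0.006,0.005]],[0.015,[0.0,0.004,-0.05],[0.005,-0.006,0.005]],[0.015,[0.0,0.004,-0.05],[0.005,-0.006,0.005]],[0.015,[0.0,0.004,-0.05],[0.005,-0.006,0.005]],[0.015,[0.0,0.004,-0.05],[0.005,-0.006,0.005]]]' 40; python3 s.py
```

```text
time_s: 29.4
ee_pos: [0.5349, 0.2349, 0.0473]
tool_rot: [[0.002, -0.203, 0.979], [0.001, 0.979, 0.203], [-1.0, 0.001, 0.002]]
contact_force: [-0.4, -0.5, 6.0]
opening: 0.249
29.4 [0.5349 0.2349 0.0473] yaw 1.7754 F [-0.4 -0.5  6. ] op 0.0213 j [ 0.3   0.24 -0.06  1.27  0.    0.09]
```

```bash
python3 -m pendant '[[0.015,[0.001,-0.005,0],[0,0,0]],[0.015,[0.002,-0.01,0],[0,0,0]],[0.015,[0.003,-0.015,0],[0,0,0]],[0.015,[0.0041,-0.02,0],[0,0,0]],[0.015,[0.0051,-0.025,0],[0,0,0]],[0.015,[0.0061,-0.03,0],[0,0,0]],[0.015,[0.0071,-0.034,0],[0,0,0]],[0.015,[0.0071,-0.034,0],[0,0,0]]]'; python3 s.py
```

```text
time_s: 30.2
ee_pos: [0.5422, 0.1997, 0.0473]
tool_rot: [[0.002, -0.202, 0.979], [-0.0, 0.979, 0.202], [-1.0, -0.001, 0.002]]
contact_force: [0.4, 0.0, 1.6]
opening: 0.249
30.2 [0.5422 0.1997 0.0473] yaw 1.7745 F [0.4 0.  1.6] op 0.0213 j [ 0.24  0.22 -0.08  1.27 -0.    0.03]
```

```bash
python3 -m pendant '[[0.015,[0.0006,-0.003,0],[0,0,0]],[0.015,[0.001,-0.006,0],[0,0,0]],[0.015,[0.0015,-0.008,0],[0,0,0]],[0.015,[0.0018,-0.009,0],[0,0,0]]]'; python3 s.py
```

```text
time_s: 30.6
ee_pos: [0.543, 0.1957, 0.0474]
tool_rot: [[0.0, -0.205, 0.979], [0.01, 0.979, 0.205], [-1.0, 0.01, 0.002]]
contact_force: [-2.6, 16.5, 1.2]
opening: 0.254
30.6 [0.543  0.1957 0.0474] yaw 1.7772 F [-2.6 16.5  1.2] op 0.0217 j [ 0.22  0.22 -0.08  1.27  0.01  0.02]
```

```bash
python3 -m pendant '[[0.015,[0,0,0],[0,0,0]],[0.045,[0,0,0],[0,0,0]],[0.045,[0,0,0],[0,0,0]],[0.045,[0,0,0],[0,0,0]],[0.045,[0,0,0],[0,0,0]],[0.045,[0,0,0.03],[0,0,0]],[0.045,[0,0,0.07],[0,0,0]],[0.045,[-0.02,0.0,0.11],[0,0,0]],[0.045,[-0.045,0.0,0.16],[0,0,0]],[0.045,[-0.055,0.0,0.16],[0,0,0]]]';python3 -m pendant '[[0.045,[0,0,0.02],[0,0,0]],[0.045,[0,0,0.02],[0,0,0]],[0.045,[0,0,0.02],[0,0,0]]]'; python3 s.py; python3 -c "
from h import *
r=shot('wrist','w19.png');shot('scene','s19.png')
for q in (0,0.002,0.004):
  print(q,proj(r,(0.543-.204*q,0.1957+.979*q,0.074)))"
```

```text
time_s: 31.6
ee_pos: [0.49, 0.1962, 0.2149]
tool_rot: [[0.011, -0.205, 0.979], [0.013, 0.979, 0.205], [-1.0, 0.01, 0.014]]
contact_force: [0.5, 0.9, -0.1]
opening: 0.529
time_s: 31.9
ee_pos: [0.4906, 0.1961, 0.2355]
tool_rot: [[0.013, -0.205, 0.979], [0.013, 0.979, 0.205], [-1.0, 0.01, 0.016]]
contact_force: [-0.1, -1.0, 0.2]
opening: 0.523
31.9 [0.4906 0.1961 0.2355] yaw 1.777 F [-0.1 -1.   0.2] op 0.0447 j [0.25 0.04 0.1  1.61 0.01 0.04]
0 (np.float64(241.7374047263086), np.float64(220.5345089456834))
0.002 (np.float64(243.63398167170328), np.float64(220.52843766784258))
0.004 (np.float64(245.53031577496478), np.float64(220.52236716738224))
```

View pics/w19.png

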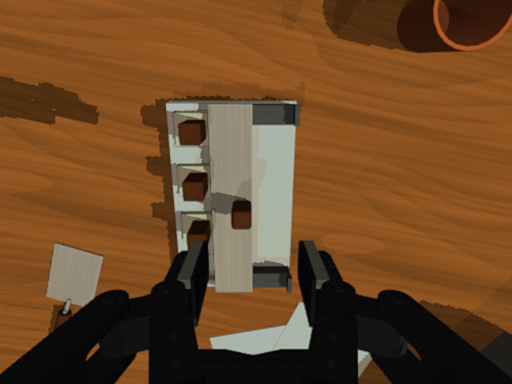

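View pics/s19.png

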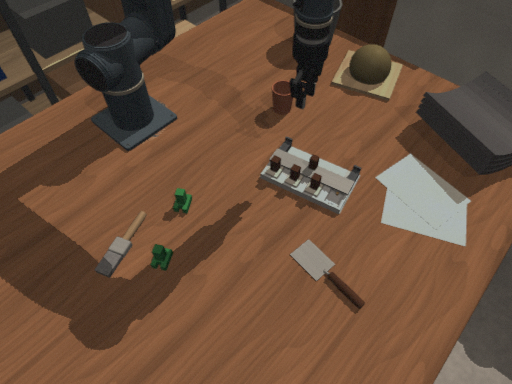

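```bash
python3 -c "
from bench import arm
print(arm.finish_job())"
```

```text
the job is handed in; nothing more can be done
None
```

The job is done and handed in at about 32 s of the 208 s allowed. There were three stamps; I seated them all and locked them in.

- **Bar back:** I pulled the bar back until the stop resisted with about 21 N. It had started about 6 mm from home.
- **Stamps:** The pins stand at the carrier's +y end, so each stamp went in with its slot to +y, in pockets 0, 1 and 2. Each stopped 6 mm above its bench height, which is the pocket floor, with 3–5 N pressing up. Pocket 3 stays empty.
- **Bar home:** I slid the bar forward 40.0 mm, until the stop resisted with about 16 N, then let go.
- **Last checks:** The final pictures show the bar over the feet, with the knob within about 1 mm of its home position, and no white stamp left on the bench. The jar, spatula, brush and green look-alikes look unmoved. I judged that by eye only.

No check failed. The camera positions agreed with touch to about 2 mm, and no stamp was seen knocked aside.

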